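# Level the sprung cup shelf at the espresso bar and hold it seated

### The arm

A 6-joint arm with a two-finger parallel gripper is mounted at the origin on the work surface. World frame = base frame: x ahead of the robot, y to its left, z up, the work surface at z = 0. Lengths are in mm, angles in rad, forces in N, time in s.
With the tool pointing down it reaches from about 325 to 900 mm from the base axis. Payload 6.1 kg.
Tool frame: the origin (TCP) lies on the centre line of the jaws, within the pads' length; the fingertips stand bot.tip_reach ahead of it and the grasp point (between the pads) lies 2 mm behind it (bot.tip_reach is the distance from the TCP to the fingertips, in mm); z points along the fingers, y is the direction in which the jaws open and shut (so a half turn about z gives the same grasp; the last joint's range is limited). The gripper opens to 85 mm and grips with 20 to 120 N. Pads are 22 mm wide; open, the fingers measure 114 mm over their backs; the gripper's body (76 mm by 85 mm) begins 54 mm behind the grasp point. The pads swing forward as they close: fully open they stand 13 mm farther back than shut.
Start: joints at [1.19, 0.22, 1.526, -0, 1.395, -0.126], TCP at [157.531, 604.814, 224.2] pointing down, gripper open.
Joint ranges: [-2.98, 2.98], [-0.91, 2.08], [0.09, 2.57], [-1.24, 4.39], [0.2, 2.65], [-2.68, 2.68]. Speed limits (rad/s): [2.57, 2.57, 3.01, 3.14, 3.14, 3.14].

### API

Orientations are given as a unit quaternion [w, x, y, z].
In Python, from rig import bot, camera, workorder, find_in gives the robot as it stands. The module is installed in compiled form; this text tells all that it offers.
- The arm moves only by the tool jog_arm, never from a script. Its arguments are lists of equal length, an entry for each row: "travel": the shift along the tool's x, y, z in cm, a list of three; "twist": the turn about the tool's z in rad. In form: {"travel": [[tx, ty, tz], ...], "twist": [twist, ...]}. A call has 1 to 10 rows; each row shifts and turns the pose as measured when the row begins, along the tool's axes as they then stand; what a row does not reach is not made up. A row lasts 1/10 s, in which the tool goes at most 50 mm and 8.59 degrees, less where a joint would pass 70% of its speed; a pose out of reach is approached as far as the arm can. A call with a gripper value outside its range is refused whole. "gripper" is the closure in counts, from 0 (fully open) to 255 (shut), set as the call begins (left out, the last holds). The fingers move at their own pace and stop on an object; "newtons" is the grip in N (left out, the last holds). Time passes only in rows, so rows that do not move let the fingers close. It gives the time, the measured TCP pose, the force and the opening at its end, in the units of the state.
- bot.sense(): the state, without advancing time (a new reading comes with each control period).
- camera(name): name is "scene" or "top" or "wrist"; returns a dict with "image" (420x560x3 uint8, red, green, blue), "z_map" (420x560 float32, mm along the optical axis (not along the pixel's ray), 0 where there is no reading), "fx", "fy", "cx", "cy" (pixels), "D" ([k1, k2, p1, p2, k3] as OpenCV has them; the pictures are not rectified), "R" (3x3) and "t" (3): a world point X has camera coordinates R X + t. Camera axes: x right, y down, z forward; pixel columns grow to the right and rows downward; lengths in mm; the calibration is good to about 2 mm. A picture is of the moment at which its call begins.
- workorder.sign_off(): hands the job in, once; it reports no verdict.
Trained networks look in the newest picture that a camera, given by its name, has taken for a name from the list of things; names that differ only in an ending like _2 or _b are one class to them, and where a whole thing is asked for, a point or a joint stands for the part that bears it (a point fixed in the world has none). Each returns a list of dicts, best first, with "p" (0 to 1); they miss things now and then, are a little off and sometimes report something else, mostly with a low value. They report only what shows in the picture. A call takes as long as a camera call. They do not tell look-alikes from the thing itself.
- find_in(camera, target): "location" ([column, row] in pixels, amid what is visible of it).
The state is a dict: "clock": time; "qpos": joint angles; "qvel": joint speeds; "tau": joint torques, N m; "ee_pos": TCP position; "tool_rot": TCP orientation; "force": force on the tool from outside, world axes, zero at the start; "moment": the same for the moment, N m; "opening": finger opening in mm.
Only numpy, scipy, OpenCV 4.12 (cv2) and the standard library are available. Lean on these libraries where they do the work, as an engineer would, in place of code of your own. Each camera call takes 0.05 s, during which the arm holds its last target.

### The job

Level the cup shelf: swing the keeper lever fully open, off the foot's knob, and leave it open, then turn the knob until the spirit level's bubble stands between its two lines while the level is pressed down so that the shelf sits firmly on its foot (unpressed, the shelf springs up). Finish holding: when the program ends the fingers still press firmly down on the level, lying lengthwise on the shelf with its bubble between the lines. Leave the pitcher, tamper, portafilter and cup where they are.

Things in the scene. Friction and masses are not known exactly. Their poses are not given: they have to be found in the camera images.
- stand: Fixed dark steel stand of the cup shelf, base plate 130 (x) by 360 (y) by 10 mm; origin on the counter under the shelf's middle. Its +y axis points along the shelf from the foot end to the hinge end. The shelf is an aluminium plate 100 mm wide and 10 mm thick, its top 60 mm above the counter when level.
- shelf_hinge (a point): Middle of the shelf's hinge line (along the stand's x), 130 mm to +y of the stand's origin, 55 mm up. A spring holds the free (foot) end 0.04 rad up against a stop. 2 to 3 N down on the level's foot-side end lowers it until the foot meets its pad, a hard stop; 5 to 10 N holds it firmly seated. Seated at the start, the foot end is 0.011 to 0.024 rad too high or too low (unknown which).
- foot: Levelling foot: steel screw with a round rubber tip 18 mm in diameter, through the lug at the shelf's free end, 270 mm from the hinge line. Origin at the tip's lowest point. It lowers out of the shelf 2.5 mm per rad of clockwise knob turn. Seated, the tip presses on a rubber pad of unknown height on the base plate.
- knob (a joint): Turn of the foot's knob, rad, grows clockwise seen from above, range -4 to 4; its value does not tell where level is. Clockwise raises the seated shelf's foot end by 0.0093 rad per rad, anticlockwise lowers it. It takes about 0.08 N m to turn, stays where left, and also turns while the shelf is up; pressing then shows the result.
- knob_grip (a point): Point on the knob's axis at grip height. The knob is a round, ribbed black cylinder 36 mm in diameter, 24 mm tall, from 14 mm below to 10 mm above this point; the shelf's lug (44 mm wide) is 26 mm below it. It rides up and down with the shelf. While the keeper lever is shut, its arm covers the knob from above.
- keeper (a joint): Keeper lever angle, rad: 0 shut (arm across the top of the knob, pointing to the stand's -x), grows anticlockwise seen from above as it swings out, 1.75 fully open at its stop (arm pointing away from the shelf along the stand's -y). Stays where left (0.06 N m friction).
- keeper_pin (a point): Point on the keeper lever's upright black pin, 14 mm in diameter, standing 37 mm up from the lever arm's top (arm 8 mm thick, 16 mm wide); this point is 20 mm above the arm's top and 17 mm below the pin's top. It moves on a circle of 128 mm radius around the pivot.
- keeper_pivot (a point): Point on the keeper lever's vertical hinge axis, level with the keeper_pin point; on top of the socket block at the stand's x = +80 mm, y = -140 mm.
- level: Loose spirit level: aluminium bar 36 (x) by 180 (y) by 30 mm (z), 0.2 to 0.3 kg, lengthwise on the shelf; origin at the centre of its underside, +y end towards the hinge, -y end towards the foot. In its top a green vial 76 mm long with two black lines, inner edges 15 mm either side of the middle. Press on the flat top beyond the vial, 45 to 82 mm from the middle, best at the foot-side end.
- bubble (a joint): Place of the pale bubble (18 mm long) along the vial, m: 0 at the foot-side end, 0.027 centred, 0.054 at the hinge-side end; between the lines from 0.021 to 0.033. It goes to the higher end, 1 mm per 0.001 rad, and settles in 2 s; at 0 while the shelf is up. Pressed and seated, per mm below 27 mm turn the knob 0.108 rad anticlockwise, per mm above 27 mm 0.108 rad clockwise.
- pitcher: Bystander: steel milk pitcher, 80 mm wide, 95 mm tall, origin at its foot; leave alone.
- tamper: Bystander: dark wooden tamper, 58 mm wide, 84 mm tall, standing, origin at its foot; leave alone.
- portafilter: Bystander: steel portafilter, basket 68 mm wide and 38 mm tall with a handle out to 185 mm along its +x; origin under the basket; leave alone.
- cup: Bystander: white mug, 72 mm wide, 62 mm tall, origin at its foot; leave alone.
There are look-alikes about, which are no part of the job. Of the things that look like the level, the middle-sized one is meant.

How it is judged:
By the outcome, as a careful person would: the job done as asked, in the order asked, and still so for the second after the job is handed in, while the arm keeps its last pose, push and grip.
It also fails if it takes over 72 s, if anything falls off the work surface, if the arm or the gripper's body presses on something with over 40 N, if the wrist force passes 120 N, or if a joint passes its speed limit or range.

## Working session

There is one attempt and no reset: what is moved stays moved. The work goes in short steps, Python scripts to look and compute and a tool call to move; the robot and the scene stay as the last step left them, time stands still between calls to the robot, and variables do not carry over. Pictures are saved under pics/ and viewed, and the job is handed in when it is done.

Besides the shell and the picture viewer there is one more tool, called after "Emit:" by a JSON object that holds its "api" and its "payload". jog_arm: Moves the arm, as the interface text tells. Its arguments: {"type":"object","properties":{"travel":{"type":"array","items":{"type":"array","items":{"type":"number"}}},"twist":{"type":"array","items":{"type":"number"}},"gripper":{"type":"number"},"newtons":{"type":"number"}},"required":["travel","twist"]}

```bash
mkdir -p pics; python3 - <<'E'
from rig import bot,camera,find_in
import cv2
print(bot.sense(), bot.tip_reach)
for n in ["scene","top","wrist"]:
    c=camera(n); cv2.imwrite(f"pics/{n}0.png",c["image"][:,:,::-1]); print(n,c["R"].tolist(),c["t"].tolist() if hasattr(c["t"],"tolist") else c["t"],c["fx"],c["fy"],c["cx"],c["cy"],c["D"])
    for t in ["stand","knob","keeper_pin","keeper","level","bubble"]:
        print(t,[(round(d["p"],2),[round(v) for v in d["location"]]) for d in find_in(n,t)])
E
```

```text
{'clock': 0.0, 'qpos': array([ 1.18987787e+00,  2.21221826e-01,  1.52764570e+00, -1.84336956e-05,
        1.39470175e+00, -1.26104884e-01]), 'qvel': array([ 0.00012817,  0.00243518, -0.0023436 ,  0.00011495, -0.00176107,
        0.00066153]), 'tau': array([-2.02884032e-03, -4.96897638e+01, -3.89399564e+01, -3.97509657e-04,
        1.10652996e-02,  9.46894147e-06]), 'ee_pos': array([157.3149781 , 604.22048682, 223.08362188]), 'tool_rot': array([-2.39090477e-04,  1.27060704e-01,  9.91894450e-01, -9.58997492e-04]), 'force': array([ 0.30454103,  0.16362791, -0.02329533]), 'moment': array([0.04187881, 0.00368371, 0.00463075]), 'opening': 85.44774843775056} 17.0
scene [[-0.8026307904834313, 0.5962535031430513, 0.016296446164180224], [0.39730482418323865, 0.5548002870048175, -0.7309894104705607], [-0.44489626976259133, -0.5802399516829324, -0.6821941861540013]] [407.03542722775234, -136.16181041688026, 1641.4159374851013] 518.006767744809 518.006767744809 276.3992978957361 205.03698812790358 [0.02101213 0.         0.         0.         0.        ]
stand [(0.92, [264, 255]), (0.17, [234, 195
[... 606 characters left out ...]
and [(0.73, [265, 187]), (0.49, [148, 168])]
knob [(0.38, [303, 171])]
keeper_pin [(0.76, [305, 160])]
keeper [(0.66, [304, 162])]
level [(0.95, [346, 274]), (0.63, [242, 184]), (0.56, [245, 262])]
bubble [(0.18, [268, 187]), (0.18, [306, 162])]
wrist [[0.2514477791763081, 0.9678706565717605, 0.0006375693316273395], [0.9165867252843478, -0.23833595766694132, 0.3210369858995971], [0.3108742340236944, -0.0801396495520913, -0.9470664428591327]] [-625.5562423933314, -42.49003817943944, 379.23721433247715] 339.65702612254165 339.65702612254165 281.472122454196 210.630780124116 [-0.03063491  0.          0.          0.          0.        ]
stand []
knob []
keeper_pin []
keeper []
level []
bubble []
```

View pics/scene0.png

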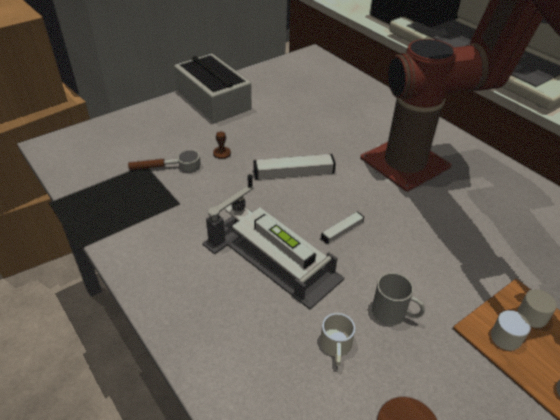

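View pics/top0.png

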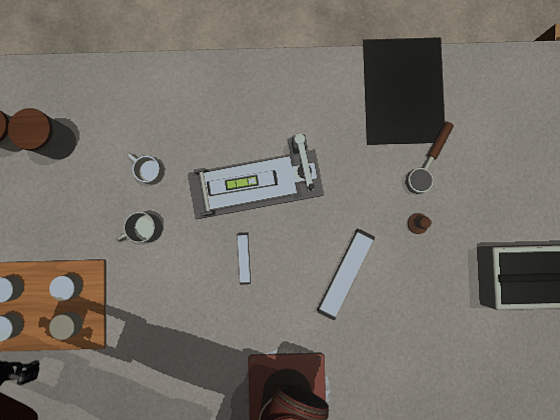

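```bash
cat > h.py <<'E'
from rig import bot,camera,find_in,workorder
import numpy as np,cv2
def K(c): return np.array([[c["fx"],0,c["cx"]],[0,c["fy"],c["cy"]],[0,0,1.]])
def px2w(c,u,v,z=None,Z=None):
    """z: depth along axis; Z: world height plane"""
    n=cv2.undistortPoints(np.array([[[u,v]]],float),K(c),np.array(c["D"]))[0,0]
    R=np.array(c["R"]);t=np.array(c["t"])
    d=R.T@np.array([n[0],n[1],1]); o=-R.T@t
    s=(Z-o[2])/d[2] if Z is not None else z
    return o+s*d
def w2px(c,X):
    R=np.array(c["R"]);t=np.array(c["t"])
    return cv2.projectPoints(np.array(X,float).reshape(-1,1,3),cv2.Rodrigues(R)[0],t,K(c),np.array(c["D"]))[0].reshape(-1,2)
def cloud(c):
    h,w=c["z_map"].shape
    uu,vv=np.meshgrid(np.arange(w),np.arange(h))
    n=cv2.undistortPoints(np.stack([uu,vv],-1).reshape(-1,1,2).astype(float),K(c),np.array(c["D"]))[:,0]
    z=c["z_map"].reshape(-1)
    P=np.c_[n,np.ones(len(n))]*z[:,None]
    P=(P-np.array(c["t"]))@np.array(c["R"])
    P[z<=0]=np.nan
    return P.reshape(h,w,3)
def crop(c,u0,v0,u1,v1,name,s=5):
    im=c["image"][v0:v1,u0:u1,::-1]
    cv2.imwrite("pics/"+name,cv2.resize(im,None,fx=s,fy=s,interpolation=cv2.INTER_CUBIC))
E
python3 - <<'E'
from h import *
c=camera("top"); crop(c,180,120,335,230,"topc.png",5)
P=cloud(c)
np.set_printoptions(precision=0,suppress=True,linewidth=200)
np.save("P.npy",P)
cl=P[120:230,180:335].reshape(-1,3)
for lo,hi in [(50,64),(64,80),(80,94),(94,104),(104,116),(116,150)]:
    m=(cl[:,2]>lo)&(cl[:,2]<hi); q=cl[m]
    if len(q)>3:
        r=cv2.minAreaRect(q[:,:2].astype(np.float32)); print(lo,hi,len(q),q.mean(0),r)
hm=np.nan_to_num(P[120:230,180:335,2]); cv2.imwrite("pics/hm.png",cv2.resize(np.clip(hm*1.7,0,255).astype(np.uint8),None,fx=5,fy=5,interpolation=0))
E
```

```text
50 64 1031 [553. 146.  61.] ((576.926025390625, 84.6249008178711), (134.6663360595703, 288.5870056152344), 12.314002990722656)
64 80 1715 [571.  33.  68.] ((576.17236328125, 69.10108947753906), (137.662841796875, 321.5260925292969), 15.332571029663086)
80 94 460 [563. 121.  91.] ((605.013671875, 62.49188232421875), (115.03648376464844, 276.71966552734375), 10.420126914978027)
94 104 625 [571.  69.  97.] ((602.9824829101562, 61.513397216796875), (111.20011138916016, 275.82080078125), 11.704132080078125)
104 116 73 [588. -56. 107.] ((603.568603515625, -60.763633728027344), (33.550506591796875, 137.0788116455078), 88.4457778930664)
116 150 368 [616. -59. 123.] ((607.21875, -57.856258392333984), (148.85765075683594, 26.181257247924805), 7.780335903167725)
```

View pics/topc.png

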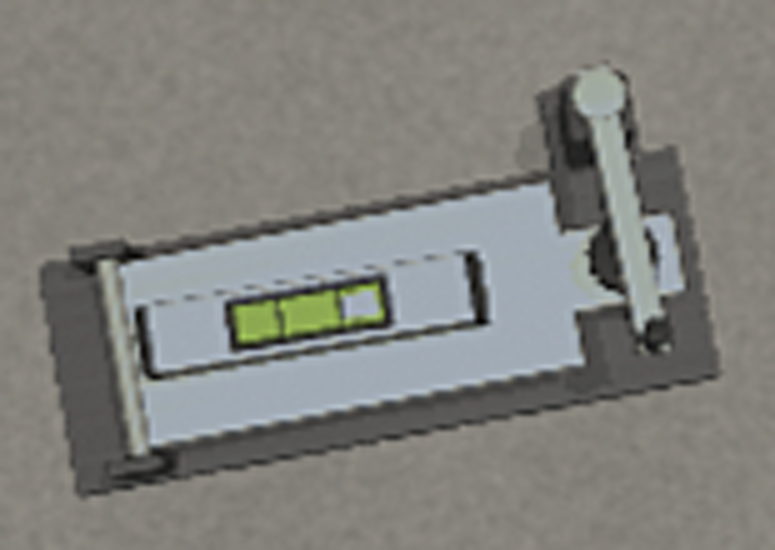

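View pics/hm.png

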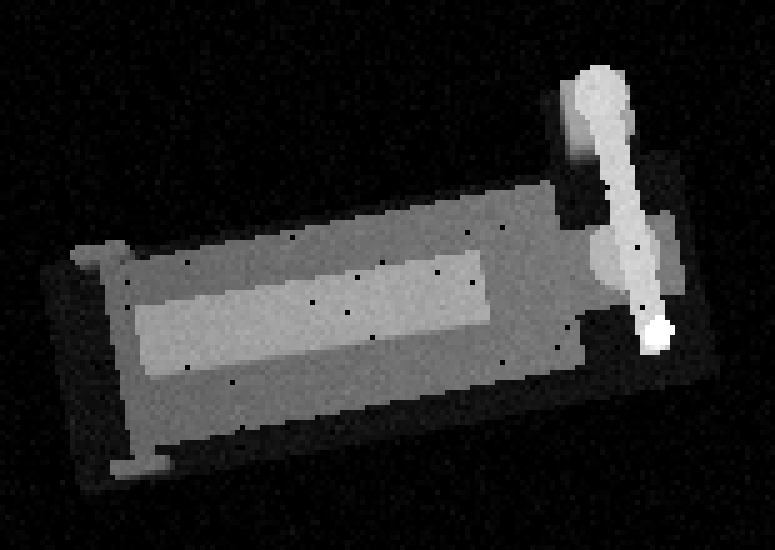

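```bash
python3 - <<'E'
from h import *
np.set_printoptions(precision=1,suppress=True,linewidth=200)
P=np.load("P.npy")
c=camera("top")
def med(u,v,r=1): return np.nanmedian(P[v-r:v+r+1,u-r:u+r+1].reshape(-1,3),0)
print("pin",med(311,186),"pivot",med(300,138),"knobtop",med(301,172), med(314,172,0),"armmid",med(304,158))
# level
sub=P[168:200,204:280]; m=(sub[...,2]>80)&(sub[...,2]<110); 
n,l,st,ce=cv2.connectedComponentsWithStats(m.astype(np.uint8)); k=1+np.argmax(st[1:,4]); q=sub[l==k]
r=cv2.minAreaRect(q[:,:2].astype(np.float32)); print("level",len(q),q.mean(0),r,q[:,2].min(),q[:,2].max())
A=np.c_[q[:,:2]-q[:,:2].mean(0),np.ones(len(q))]; print(np.linalg.lstsq(A,q[:,2],rcond=None)[0])
# base plate by color? sample via depth 4<z<20
sub=P[120:235,175:335]; m=(sub[...,2]>5)
n,l,st,ce=cv2.connectedComponentsWithStats(m.astype(np.uint8)); print(st)
m=(sub[...,2]>55)&(sub[...,2]<80);n,l,st,ce=cv2.connectedComponentsWithStats(m.astype(np.uint8));k=1+np.argmax(st[1:,4]); q=sub[l==k]
print("shelf",len(q),q.mean(0),cv2.minAreaRect(q[:,:2].astype(np.float32)))
# baseplate edges by colour corners in crop: 
for (u,v) in [(40,265),(85,494),(718,373),(676,147)]:
    print(px2w(c,180+u/5-.4,120+v/5-.4,Z=10))
print(px2w(c,180+655/5-.4,120+333/5-.4,Z=150),px2w(c,180+599/5-.4,120+91/5-.4,Z=120))
E
```

```text
pin [540.1 -72.2 158.9] pivot [667.2 -50.4 124.2] knobtop [582.4 -51.2 107.3] [586.  -86.9  74.5] armmid [616.3 -59.1 121.2]
level 1005 [561.3 101.9  94.5] ((562.101318359375, 102.63009643554688), (37.23251724243164, 182.54969787597656), 7.783150672912598) 80.24510968193623 103.9645786974132
[ 0.  -0.  94.5]
[[    0     0   160   115 11363]
 [   15     0     1     1     1]
 [   25     0     1     1     1]
 ...
 [   84   114     1     1     1]
 [  109   114     1     1     1]
 [  136   114     1     1     1]]
shelf 2620 [563.3  79.9  65.5] ((566.1069946289062, 80.79791259765625), (124.07479095458984, 285.8647155761719), 9.452908515930176)
[602.5 257.6  10. ]
[475.1 234.8  10. ]
[ 532.5 -115.    10. ]
[658.8 -95.8  10. ]
[540.7 -71.9 150. ] [668.9 -49.1 120. ]
```

Emit:
{"api": "jog_arm", "payload": {"travel": [[-3.4, -3.5, 0], [-3.4, -3.5, 0], [-3.4, -3.5, 0], [-3.4, -3.5, 0], [-3.4, -3.5, 0], [-3.4, -3.5, 0], [-3.4, -3.5, 0], [-3.4, -3.5, 0], [-3.4, -3.5, 0], [-3.4, -3.5, 0]], "twist": [0, 0, 0, 0, 0, 0, 0, 0, 0, 0], "gripper": 0, "newtons": 40}}

```text
clock: 2.15
ee_pos: [402.8, 173.7, 223.9]
tool_rot: [0.002, 0.121, 0.993, 0.002]
force: [0.9, 0.7, -0.1]
opening: 84.7
```

Emit:
{"api": "jog_arm", "payload": {"travel": [[-3.2, -3.4, 0], [-3.2, -3.4, 0], [-3.2, -3.4, 0], [-3.2, -3.4, 0], [-3.2, -3.4, 0], [-3.2, -3.4, 0], [0, 0, 0]], "twist": [0, 0, 0, 0, 0, 0, 0]}}

```text
clock: 2.85
ee_pos: [546.3, -87.6, 226.4]
tool_rot: [0.006, 0.124, 0.992, 0.002]
force: [0.0, 0.3, -0.0]
opening: 85.4
```

```bash
cat >> h.py <<'E'
from scipy.spatial.transform import Rotation as Rt
def tool(s=None):
    s=s or bot.sense(); q=s["tool_rot"]; return Rt.from_quat([q[1],q[2],q[3],q[0]]).as_matrix(), np.array(s["ee_pos"]), s
def delta(X):
    R,p,s=tool(); return R.T@(np.array(X)-p)/10
E
python3 - <<'E'
from h import *
np.set_printoptions(precision=2,suppress=True,linewidth=200)
R,p,s=tool(); print(s["clock"],p,R)
c=camera("wrist"); cv2.imwrite("pics/w1.png",c["image"][:,:,::-1])
c2=camera("scene"); crop(c2,190,150,360,310,"s1.png",4)
for t in ["keeper_pin","knob","level"]:
    for d in find_in("wrist",t): print(t,d)
print(w2px(c,[[540,-72,158],[668,-50,124],[589,-66,107]]))
E
```

```text
2.85 [546.32 -87.64 226.44] [[-0.97  0.25  0.01]
 [ 0.25  0.97  0.  ]
 [-0.01  0.   -1.  ]]
keeper_pin {'location': [330.3, 255.9], 'p': 0.57}
knob {'location': [334.6, 227.6], 'p': 0.66}
level {'location': [119.4, 43.6], 'p': 0.85}
level {'location': [477.3, 162.8], 'p': 0.83}
level {'location': [447.0, 8.7], 'p': 0.7}
[[300.57 207.02]
 [355.24 320.98]
 [316.9  238.5 ]]
```

View pics/w1.png

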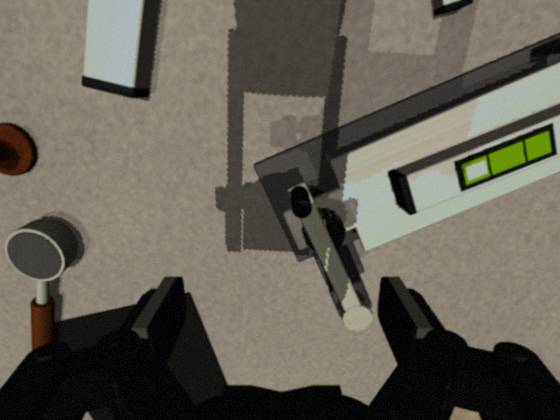

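View pics/s1.png

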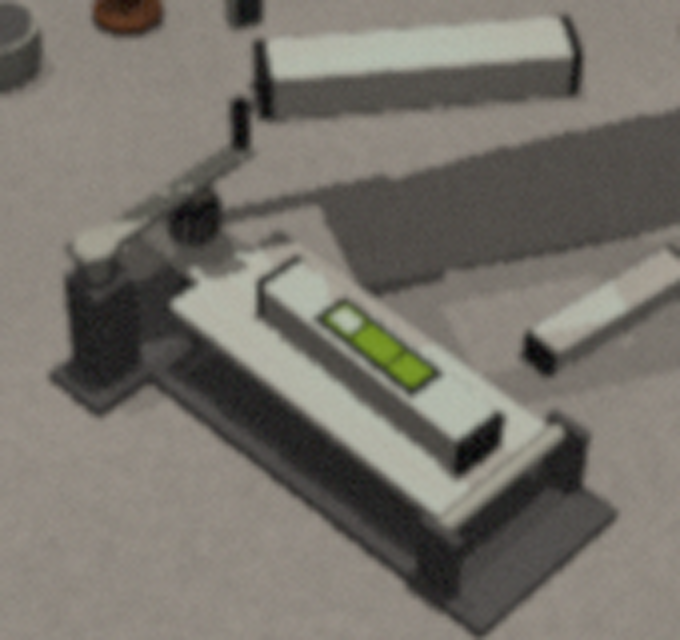

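```bash
python3 - <<'E'
from h import *
np.set_printoptions(precision=2,suppress=True,linewidth=200)
c=camera("wrist"); crop(c,270,160,390,260,"w1c.png",6)
P=cloud(c)
print(-np.array(c["R"]).T@np.array(c["t"]))
q=P[175:225,285:320].reshape(-1,3); q=q[q[:,2]>126]; print(len(q),q.min(0),q.max(0),q.mean(0)); t=q[q[:,2]>153]; print(len(t),t.min(0),t.max(0),t.mean(0),cv2.minEnclosingCircle(t[:,:2].astype(np.float32)))
print(w2px(c,[[540,-72,158],[540,-72,122]]))
q=P[200:260,310:350].reshape(-1,3); q=q[(q[:,2]>98)&(q[:,2]<111)]; print(len(q),q.min(0),q.max(0),cv2.minEnclosingCircle(q[:,:2].astype(np.float32)))
E
```

```text
[462.97 -61.97 374.74]
481 [534.48 -77.91 126.  ] [548.2  -65.2  160.15] [539.09 -71.12 151.46]
307 [534.82 -77.91 153.32] [548.2  -65.2  160.15] [540.79 -71.56 157.78] ((541.322998046875, -71.78203582763672), 6.930859088897705)
[[292.17 212.24]
 [290.46 196.71]]
530 [569.64 -59.05  98.1 ] [603.81 -40.65 108.04] ((586.7435302734375, -55.385169982910156), 17.45534324645996)
```

View pics/w1c.png

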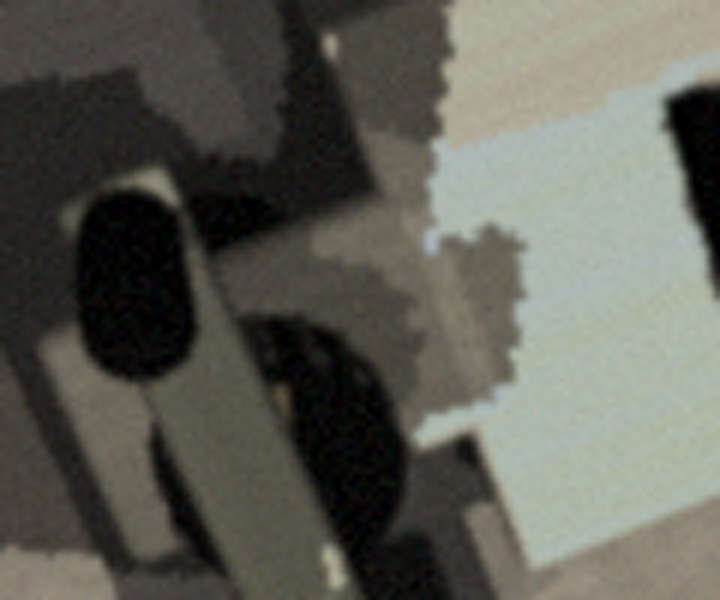

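```bash
python3 -c "
from h import *
print(bot.sense()['ee_pos'],delta([541,-71.7,145]))"
```

```text
[544.2033048  -81.24282602 226.79683493] [0.62895216 0.79652865 8.17865822]
```

Emit:
{"api": "jog_arm", "payload": {"travel": [[0.3, 0.4, 0], [0.3, 0.4, 4], [0, 0, 3], [0, 0, 1.2], [0, 0, 0], [0, 0, 0]], "twist": [0, 0, 0, 0, 0, 0]}}

```text
clock: 3.75
ee_pos: [541.8, -65.1, 147.0]
tool_rot: [0.009, 0.117, 0.993, 0.002]
force: [-0.2, -0.6, 1.1]
opening: 85.6
```

```bash
python3 -c "
from h import *
print(bot.sense()['ee_pos'],delta([541,-71.7,145]))"
```

```text
[541.82199893 -65.05310037 147.01768446] [-0.07098659 -0.66699498  0.19839021]
```

Emit:
{"api": "jog_arm", "payload": {"travel": [[-0.1, -0.65, 0.1], [0, 0, 0], [0, 0, 0]], "twist": [0, 0, 0]}}

```text
clock: 4.05
ee_pos: [543.5, -72.6, 149.9]
tool_rot: [0.012, 0.117, 0.993, 0.002]
force: [-0.1, 0.2, 0.3]
opening: 85.7
```

Emit:
{"api": "jog_arm", "payload": {"travel": [[0, 0, 0], [0, 0, 0], [0, 0, 0], [0, 0, 0], [0, 0, 0], [0, 0, 0], [0, 0, 0]], "twist": [0, 0, 0, 0, 0, 0, 0], "gripper": 255, "newtons": 40}}

```text
clock: 4.75
ee_pos: [545.1, -73.6, 152.3]
tool_rot: [0.014, 0.117, 0.993, 0.002]
force: [0.2, 0.4, 0.2]
opening: -0.4
```

```bash
python3 - <<'E'
from h import *
print(tool()[1:])
for i in range(3): print(bot.sense()['ee_pos'])
c=camera("wrist"); cv2.imwrite("pics/w2.png",c["image"][:,:,::-1])
c2=camera("scene"); crop(c2,190,110,320,230,"s2.png",5)
print(bot.sense()['ee_pos'],bot.sense()['clock'])
E
```

```text
(array([545.08908916, -73.63752645, 152.27465238]), {'clock': 4.75, 'qpos': array([-0.28246062,  0.08258888,  1.82042506,  0.00816992,  1.21103392,
       -1.62098999]), 'qvel': array([ 0.00157818, -0.00010485, -0.00476755, -0.00098532,  0.00077465,
       -0.00142875]), 'tau': array([-2.47843866e-02, -4.11724448e+01, -3.71634078e+01,  3.35502438e-02,
       -1.64801138e-01,  5.22696553e-05]), 'ee_pos': array([545.08908916, -73.63752645, 152.27465238]), 'tool_rot': array([0.01421802, 0.11723664, 0.99300108, 0.00150976]), 'force': array([0.15807215, 0.41996747, 0.19337042]), 'moment': array([ 0.03666869, -0.03244356, -0.00680264]), 'opening': -0.41603695457983547})
[545.08908916 -73.63752645 152.27465238]
[545.08908916 -73.63752645 152.27465238]
[545.08908916 -73.63752645 152.27465238]
[544.98819769 -73.59884805 152.14126722] 4.85
```

View pics/w2.png

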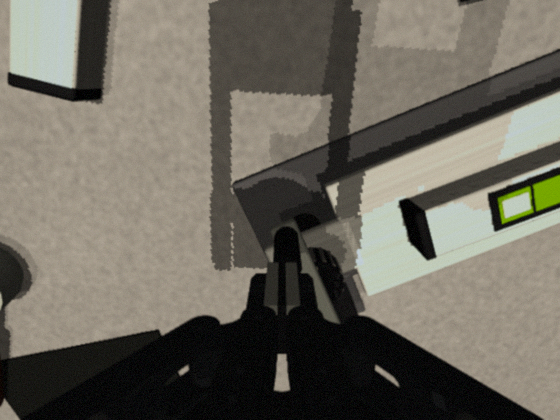

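View pics/s2.png

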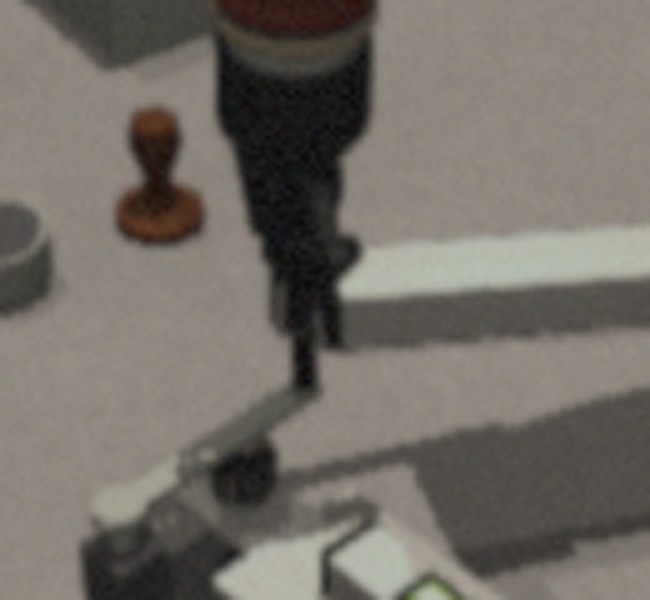

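```bash
python3 - <<'E'
from h import *
np.set_printoptions(precision=1,suppress=True,linewidth=200)
c=camera("wrist"); crop(c,230,190,370,330,"w2c.png",5)
R,p,s=tool()
print(w2px(c,[p,p+R[:,2]*17,p+R[:,2]*17+R[:,0]*11,p+R[:,2]*17-R[:,0]*11,[541,-72,158],[541,-72,122]]))
P=cloud(c); np.set_printoptions(precision=0)
for v in range(225,320,6): print(v,P[v,287],P[v,275],P[v,300])
c=camera("top"); crop(c,270,120,350,220,"t2.png",6)
E
```

```text
[[280.7 270.9]
 [280.7 255.5]
 [280.7 236.8]
 [280.7 273.6]
 [282.  269.5]
 [281.5 237.4]]
225 [535. -67. 121.] [535. -74. 116.] [581. -64.  16.]
231 [534. -67. 130.] [537. -75. 121.] [587. -65.  15.]
237 [535. -68. 137.] [537. -75. 129.] [544. -62. 121.]
243 [535. -68. 144.] [537. -75. 137.] [546. -62. 123.]
249 [535. -68. 150.] [537. -74. 144.] [551. -63. 121.]
255 [535. -68. 157.] [537. -74. 150.] [541. -63. 148.]
261 [536. -69. 160.] [537. -74. 157.] [540. -63. 156.]
267 [535. -68. 167.] [534. -74. 167.] [542. -63. 158.]
273 [536. -69. 171.] [533. -73. 173.] [540. -64. 166.]
279 [534. -68. 178.] [535. -74. 176.] [541. -64. 170.]
285 [534. -69. 183.] [533. -73. 183.] [540. -64. 175.]
291 [534. -69. 187.] [533. -73. 187.] [541. -65. 179.]
297 [534. -69. 191.] [533. -73. 191.] [540. -65. 184.]
303 [534. -69. 194.] [533. -73. 195.] [540. -65. 188.]
309 [536. -69. 195.] [535. -74. 196.] [533. -64. 202.]
315 [538. -70. 197.] [532. -73. 203.] [533. -64. 204.]
```

View pics/w2c.png

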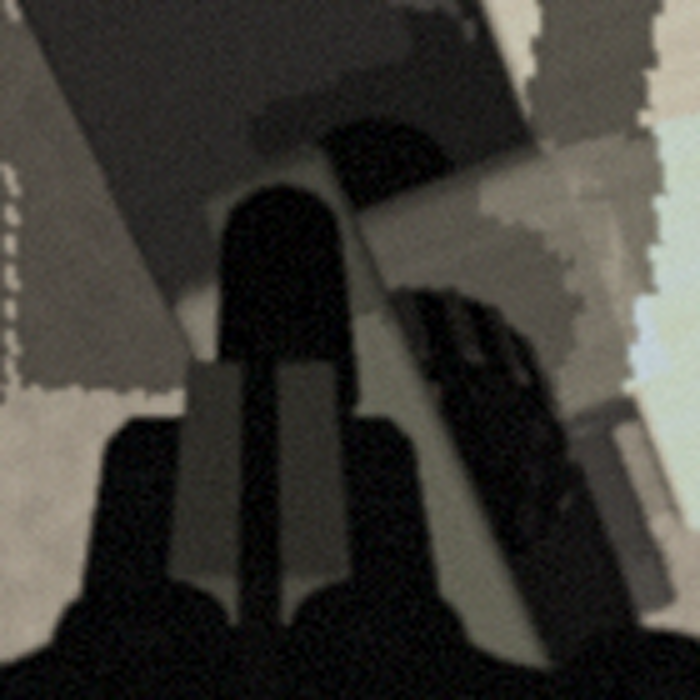

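View pics/t2.png

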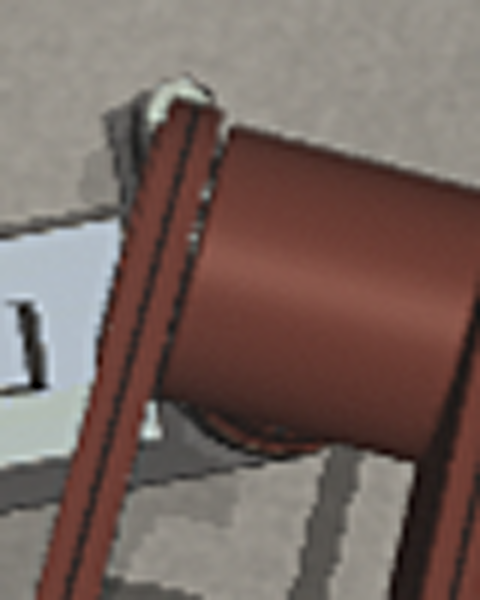

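```bash
python3 - <<'E'
from h import *
print(bot.tip_reach,[a for a in dir(bot) if a[0]!='_'])
c=camera("wrist");P=cloud(c);print(bot.sense()['ee_pos'])
np.set_printoptions(precision=0,suppress=True)
for v in range(255,275,1): print(v,P[v,272],P[v,292],c["image"][v,272],c["image"][v,292])
c=camera("scene");P=cloud(c)
for v in range(165,195,1): print(v,P[v,251],c["image"][v,251])
E
```

```text
17.0 ['MotionError', 'sense', 'tip_reach']
[545.00616416 -73.60687416 152.14237648]
255 [576. -87.  71.] [535. -66. 157.] [116 109 100] [0 0 0]
256 [577. -88.  71.] [536. -66. 156.] [116 108  98] [4 0 1]
257 [578. -88.  71.] [537. -66. 156.] [113 112  99] [0 8 3]
258 [579. -88.  71.] [537. -66. 157.] [114 109  94] [7 6 6]
259 [579. -88.  72.] [536. -66. 159.] [119 115 102] [0 3 9]
260 [580. -88.  72.] [537. -66. 158.] [116 111 102] [0 5 1]
261 [581. -89.  71.] [537. -66. 159.] [109 104  94] [ 9 14 11]
262 [535. -75. 161.] [536. -66. 163.] [68 67 59] [25 24 24]
263 [534. -75. 163.] [536. -66. 163.] [47 48 40] [42 39 38]
264 [534. -75. 164.] [536. -66. 164.] [43 45 39] [44 43 33]
265 [534. -75. 165.] [536. -66. 165.] [48 46 41] [50 49 42]
266 [534. -75. 165.] [536. -66. 166.] [46 45 41] [44 46 36]
267 [533. -75. 168.] [536. -66. 167.] [42 43 38] [47 45 40]
268 [534. -75. 168.] [536. -66. 167.] [47 46 40] [48 44 42]
269 [533. -75. 170.] [536. -66. 169.] [45 43 38] [43 41 41]
270 [534. -75. 170.] [536. -66. 169.] [40 42 34] [46 44 41]
271 [533. -75. 171.] [535. -66. 171.] [47 45 41] [48 
[... 467 characters left out ...]
 36 36]
174 [546. -60. 173.] [28 27 27]
175 [548. -58. 172.] [34 32 29]
176 [548. -58. 168.] [32 33 30]
177 [545. -63. 160.] [30 26 27]
178 [545. -62. 158.] [22 21 21]
179 [547. -59. 158.] [24 22 24]
180 [543. -66. 147.] [25 24 27]
181 [546. -62. 148.] [30 24 25]
182 [545. -63. 143.] [24 17 23]
183 [545. -63. 141.] [22 24 19]
184 [545. -63. 136.] [16 15 14]
185 [545. -63. 134.] [17 22 15]
186 [545. -63. 129.] [19 16 18]
187 [543. -66. 123.] [39 37 35]
188 [544. -65. 121.] [53 51 46]
189 [547. -61. 122.] [74 72 66]
190 [548. -59. 120.] [96 92 86]
191 [545. -63. 112.] [120 114 106]
192 [ 476. -168.   -2.] [134 127 120]
193 [ 480. -162.   -0.] [138 132 123]
194 [ 481. -161.   -3.] [141 135 126]
```

Emit:
{"api": "jog_arm", "payload": {"travel": [[0, 0, 0], [0, 0, 0], [0, 0, 0], [0, 0, 0], [0, 0, 0]], "twist": [0, 0, 0, 0, 0], "gripper": 0}}

```text
clock: 5.55
ee_pos: [544.5, -73.5, 151.7]
tool_rot: [0.014, 0.117, 0.993, 0.002]
force: [0.8, 0.1, 0.2]
opening: 72.3
```

```bash
python3 - <<'E'
from h import *
c=camera("wrist");P=cloud(c);print(bot.sense()['ee_pos'],bot.sense()['opening'])
cv2.imwrite("pics/w3.png",c["image"][:,:,::-1])
# nearest finger points: depth<?
z=c["z_map"]; m=(z<260)&(z>0)
q=P[m]; print(np.round(np.nanmin(q,0)),len(q))
for u in list(range(140,240,8))+list(range(330,440,8)):
    v=np.where((P[:,u,2]>140))[0]
    if len(v): print(u,v[0],np.round(P[v[0],u]),np.round(P[v[0]+4,u]))
R,p,s=tool()
c2=camera("scene"); crop(c2,180,90,320,230,"s3.png",5)
print(w2px(c,[p+R[:,2]*4+R[:,1]*s*50 for s in(1,-1)]) if False else w2px(c,[p+R[:,2]*4+R[:,1]*50,p+R[:,2]*4-R[:,1]*50]))
E
```

```text
[544.54619777 -73.48656939 151.66875401] 78.92316476684763
[ 346. -256.   -3.] 82678
140 321 [ 521. -116.  206.] [ 520. -114.  210.]
148 311 [ 526. -120.  193.] [ 526. -119.  196.]
156 299 [ 526. -120.  185.] [ 527. -119.  187.]
164 288 [ 527. -119.  177.] [ 527. -118.  180.]
172 283 [ 527. -117.  173.] [ 527. -116.  176.]
180 276 [ 524. -112.  174.] [ 524. -111.  178.]
188 271 [ 525. -110.  169.] [ 525. -109.  174.]
196 271 [ 526. -107.  170.] [ 526. -106.  173.]
204 398 [522. -86. 241.] [523. -87. 241.]
212 397 [530. -89. 233.] [529. -88. 236.]
220 395 [530. -86. 234.] [529. -86. 235.]
228 386 [529. -84. 232.] [530. -84. 233.]
236 386 [531. -83. 230.] [530. -82. 232.]
330 386 [537. -58. 231.] [535. -59. 233.]
338 386 [537. -56. 231.] [536. -57. 233.]
346 396 [537. -55. 234.] [537. -55. 236.]
354 399 [538. -53. 235.] [536. -53. 238.]
362 282 [550. -37. 166.] [552. -38. 167.]
370 271 [543. -33. 170.] [544. -34. 173.]
378 271 [544. -30. 170.] [544. -31. 173.]
386 281 [544. -29. 179.] [544. -30. 182.]
394 284 [549. -25. 175.] [549. -26. 178.]
402 291 [550. -23. 180.] [549. -25. 183.]
410 304 [549. -24. 189.] [549. -24. 192.]
418 316 [549. -23. 196.] [543. -26. 206.]
426 322 [543. -24. 207.] [540. -26. 212.]
434 328 [544. -23. 210.] [543. -24. 212.]
[[379.54941671 266.9557767 ]
 [181.78618256 266.90300023]]
```

View pics/w3.png

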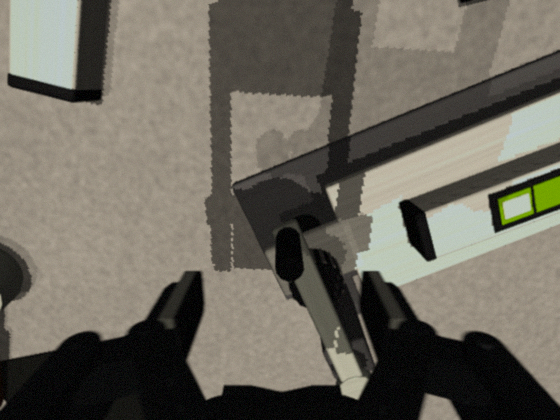

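View pics/s3.png

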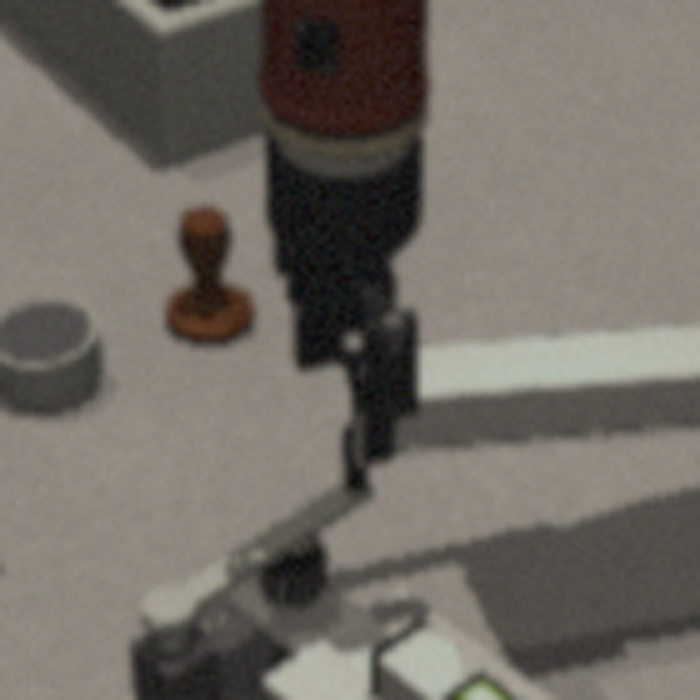

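Emit:
{"api": "jog_arm", "payload": {"travel": [[0.3, -0.1, 1.5], [0, 0, 1.4], [0, 0, 0]], "twist": [0, 0, 0]}}

```text
clock: 5.95
ee_pos: [541.7, -73.7, 119.9]
tool_rot: [0.013, 0.117, 0.993, 0.002]
force: [-0.3, 0.3, -1.0]
opening: 85.3
```

```bash
python3 - <<'E'
from h import *
c=camera("wrist");P=cloud(c);print(tool()[1])
cv2.imwrite("pics/w4.png",c["image"][:,:,::-1])
for u in (188,196,370,378): 
    v=np.where((P[:,u,2]>130))[0]
    if len(v): print(u,v[0],np.round(P[v[0],u]),np.round(P[v[0]+4,u]))
E
```

```text
[541.98468996 -73.77085287 120.63075065]
188 396 [518. -90. 209.] [518. -90. 210.]
196 405 [528. -93. 203.] [519. -88. 212.]
370 403 [529. -50. 210.] [528. -50. 211.]
378 302 [556. -33. 140.] [557. -33. 142.]
```

View pics/w4.png

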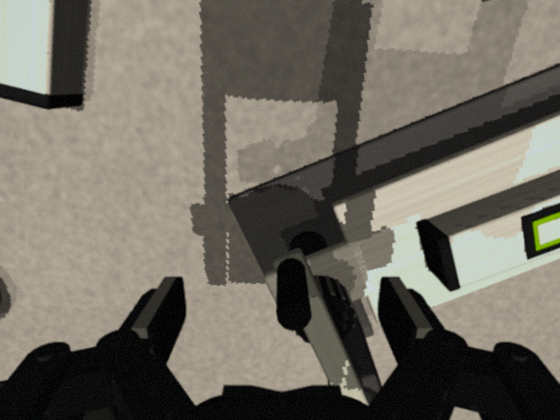

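Emit:
{"api": "jog_arm", "payload": {"travel": [[0, 0, 0], [0, 0, 0], [0, 0, 0], [0, 0, 0], [0, 0, 0], [0, 0, 0], [0, 0, 0]], "twist": [0, 0, 0, 0, 0, 0, 0], "gripper": 255}}

```text
clock: 6.7
ee_pos: [542.8, -73.9, 121.5]
tool_rot: [0.014, 0.117, 0.993, 0.001]
force: [0.8, 0.5, -1.2]
opening: 12.6
```

Emit:
{"api": "jog_arm", "payload": {"travel": [[-1.05, -1.96, 0], [-1.38, -1.75, 0], [-1.66, -1.48, 0], [-1.9, -1.17, 0], [0, 0, 0]], "twist": [0, 0, 0, 0, 0]}}

```text
clock: 7.2
ee_pos: [587.1, -147.9, 121.6]
tool_rot: [0.013, 0.115, 0.993, 0.004]
force: [0.8, 1.1, 4.3]
opening: 12.5
```

Emit:
{"api": "jog_arm", "payload": {"travel": [[-2.07, -0.83, 0], [-2.18, -0.45, 0], [-2.23, -0.07, 0], [-2.21, 0.32, 0], [-2.12, 0.7, 0], [0, 0, 0]], "twist": [0, 0, 0, 0, 0, 0]}}

```text
clock: 7.8
ee_pos: [689.7, -176.0, 121.6]
tool_rot: [0.008, 0.114, 0.993, 0.003]
force: [3.0, 0.7, 1.7]
opening: 13.1
```

Emit:
{"api": "jog_arm", "payload": {"travel": [[-1.5, 0.75, 0], [-0.6, 0.3, 0], [-0.3, 0.2, 0], [0, 0, 0]], "twist": [0, 0, 0, 0]}}

```text
clock: 8.2
ee_pos: [713.9, -170.6, 121.7]
tool_rot: [0.007, 0.114, 0.993, 0.001]
force: [-0.6, -2.4, -1.3]
opening: 12.8
```

Emit:
{"api": "jog_arm", "payload": {"travel": [[-0.4, 0.2, 0], [-0.4, 0.2, 0], [0, 0, 0]], "twist": [0, 0, 0]}}

```text
clock: 8.5
ee_pos: [713.8, -170.5, 121.6]
tool_rot: [-0.003, 0.114, 0.993, -0.0]
force: [0.9, -1.5, -1.3]
opening: 12.4
```

```bash
python3 - <<'E'
from h import *
print(tool()[1:])
c=camera("top"); crop(c,250,100,360,220,"t5.png",5)
c=camera("scene"); crop(c,180,90,320,230,"s5.png",4)
E
```

```text
(array([ 713.83502756, -170.48207661,  121.64269651]), {'clock': 8.5, 'qpos': array([-0.34096959,  0.55804705,  1.28475067, -0.00170383,  1.30375524,
       -1.68181625]), 'qvel': array([-0.01007471, -0.01321034,  0.02440541, -0.01625518,  0.02375187,
       -0.00179458]), 'tau': array([  0.65814078, -63.55266094, -37.3195231 ,   0.21876439,
         1.06227715,   0.18198943]), 'ee_pos': array([ 713.83502756, -170.48207661,  121.64269651]), 'tool_rot': array([-2.60108458e-03,  1.14495952e-01,  9.93420279e-01, -2.44537670e-04]), 'force': array([ 0.93185961, -1.53924985, -1.25573226]), 'moment': array([-0.28978894, -0.46502861,  0.1920207 ]), 'opening': 12.409013818983517})
```

View pics/t5.png

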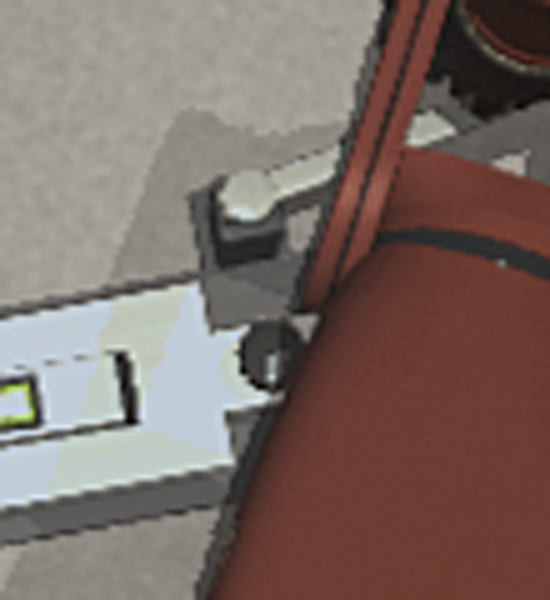

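View pics/s5.png

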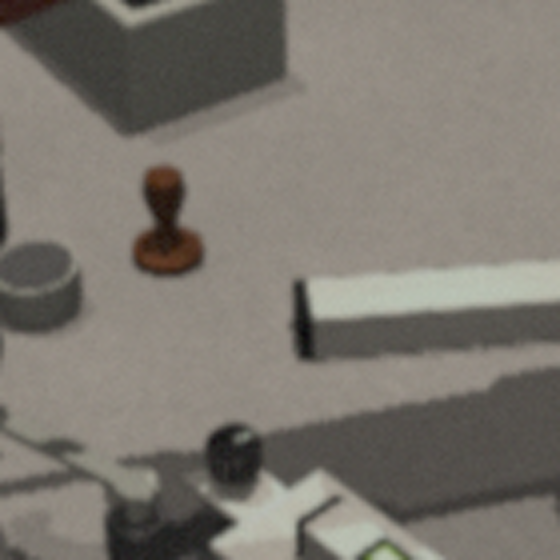

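Emit:
{"api": "jog_arm", "payload": {"travel": [[0, 0, 0], [0, 0, 0], [0, 0, 0], [0, 0, 0], [0, 0, -1], [0, 0, -2], [0, 0, -4], [0, 0, -2], [0, 0, 0]], "twist": [0, 0, 0, 0, 0, 0, 0, 0, 0], "gripper": 0}}

```text
clock: 9.5
ee_pos: [714.9, -167.5, 215.5]
tool_rot: [-0.002, 0.114, 0.993, 0.002]
force: [-0.1, -0.4, 0.4]
opening: 85.5
```

Emit:
{"api": "jog_arm", "payload": {"travel": [[3.1, 2.8, 0], [3.1, 2.8, 0], [3.1, 2.8, 0], [3.1, 2.8, 0], [3.1, 2.8, 0], [3.1, 2.8, 0], [0, 0, 2], [0, 0, 2], [0, 0, 0]], "twist": [0, 0, 0, 0, 0, 0, 0, 0, 0], "gripper": 255}}

```text
clock: 10.4
ee_pos: [563.4, 46.6, 168.7]
tool_rot: [-0.004, 0.115, 0.993, 0.003]
force: [-0.2, -1.7, -0.5]
opening: 0.1
```

```bash
python3 - <<'E'
from h import *
np.set_printoptions(precision=1,suppress=True)
print(tool()[1],delta([572,38,95]),tool()[2]["opening"])
c=camera("wrist");P=cloud(c); cv2.imwrite("pics/w6.png",c["image"][:,:,::-1])
np.save("P6.npy",P)
c=camera("top"); crop(c,170,100,345,240,"t6.png",4)
E
```

```text
[563.4  46.6 168.7] [-1.1 -0.7  7.4] 0.11159328900132784
```

View pics/w6.png

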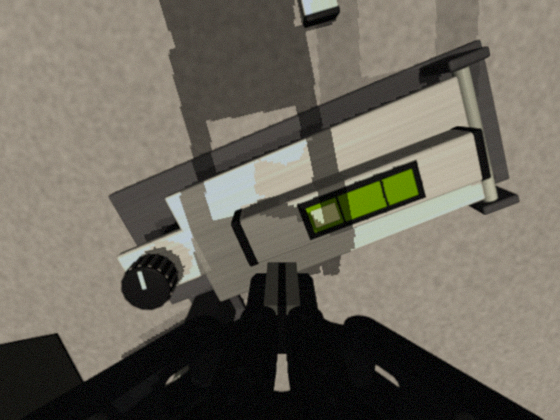

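View pics/t6.png

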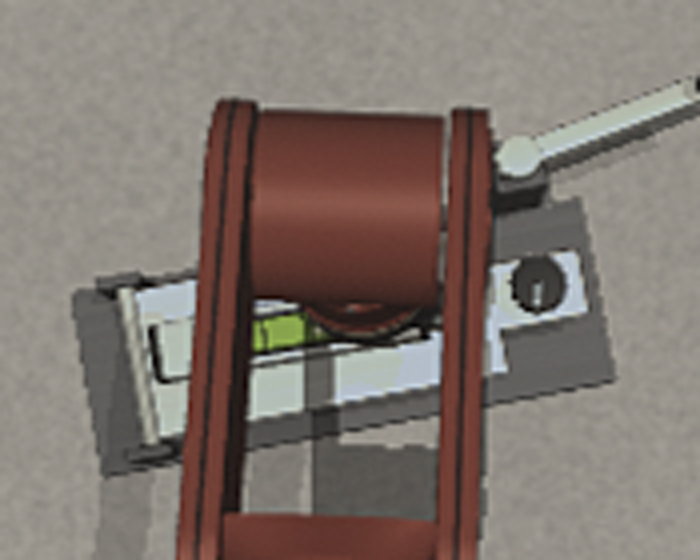

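```bash
python3 - <<'E'
from h import *
np.set_printoptions(precision=1,suppress=True)
P=np.load("P6.npy"); c=camera("wrist")
print(tool()[1])
m=(np.abs(P[...,2]-95)<6); m[:130]=0; m[262:]=0; m[:,:235]=0
n,l,st,ce=cv2.connectedComponentsWithStats(m.astype(np.uint8)); k=1+np.argmax(st[1:,4]); q=P[l==k]
print(len(q),q.mean(0),cv2.minAreaRect(q[:,:2].astype(np.float32)))
for a in [(310,222),(422,178),(250,240),(477,150)]: print(a,px2w(c,*a,Z=95),P[a[1],a[0]])
k=P[250:312,115:185].reshape(-1,3);k=k[k[:,2]>102]; print(len(k),k.mean(0),cv2.minEnclosingCircle(k[:,:2].astype(np.float32)))
ct=camera("top"); crop(ct,295,155,320,190,"t6k.png",16)
Pt=cloud(ct)[155:190,293:325].reshape(-1,3); kt=Pt[(Pt[:,2]>100)&(Pt[:,2]<115)]; print(len(kt),kt.mean(0),cv2.minEnclosingCircle(kt[:,:2].astype(np.float32)))
E
```

```text
[566.3  45.6 172.5]
12839 [560.7 104.6  93.9] ((562.1845092773438, 103.67198181152344), (36.7785758972168, 181.27108764648438), 7.716170310974121)
(310, 222) [573.   65.7  95. ] [569.3  66.5  95.5]
(422, 178) [559.2 147.   95. ] [557.  148.   91.5]
(250, 240) [576.6  20.8  95. ] [572.4  22.4  96.8]
(477, 150) [548.4 185.4  95. ] [546.7 187.7  89.4]
1833 [587.  -57.7 105.7] ((588.2501220703125, -58.84131622314453), 19.44599151611328)
158 [587.  -60.3 106.9] ((587.4110717773438, -60.2978515625), 18.35341453552246)
```

Emit:
{"api": "jog_arm", "payload": {"travel": [[-0.6, -0.6, 3], [0, 0, 3], [0, 0, 1.2], [0, 0, 0], [0, 0, 0]], "twist": [0, 0, 0, 0, 0]}}

```text
clock: 11.1
ee_pos: [577.7, 36.1, 106.1]
tool_rot: [0.006, 0.117, 0.993, 0.003]
force: [0.4, 0.5, 0.6]
opening: -0.1
```

Emit:
{"api": "jog_arm", "payload": {"travel": [[0.65, 0.1, 1], [0, 0, 0.4], [0, 0, 0.3]], "twist": [0, 0, 0]}}

```text
clock: 11.4
ee_pos: [574.0, 38.7, 92.0]
tool_rot: [0.009, 0.117, 0.993, 0.003]
force: [0.3, 0.2, -0.1]
opening: -0.1
```

Emit:
{"api": "jog_arm", "payload": {"travel": [[0.2, 0, 0.5], [0, 0, 0.4], [0, 0, 0.3]], "twist": [0, 0, 0]}}

```text
clock: 11.7
ee_pos: [573.1, 39.0, 80.3]
tool_rot: [0.01, 0.116, 0.993, 0.003]
force: [0.9, -1.4, 4.1]
opening: 0.1
```

Emit:
{"api": "jog_arm", "payload": {"travel": [[0, 0, 0.3], [0, 0, 0.3]], "twist": [0, 0]}}

```text
clock: 11.9
ee_pos: [573.3, 38.8, 79.5]
tool_rot: [0.009, 0.116, 0.993, 0.002]
force: [-15.1, 0.1, 30.1]
opening: 0.4
```

Emit:
{"api": "jog_arm", "payload": {"travel": [[0, 0, 0.1], [0, 0, 0.1], [0, 0, 0.1]], "twist": [0, 0, 0]}}

```text
clock: 12.2
ee_pos: [573.3, 39.0, 80.1]
tool_rot: [0.009, 0.116, 0.993, 0.002]
force: [-4.2, -1.2, 7.9]
opening: -0.0
```

```bash
python3 - <<'E'
from h import *
np.set_printoptions(precision=1,suppress=True)
c=camera("wrist"); cv2.imwrite("pics/w7.png",c["image"][:,:,::-1])
for i in range(4): 
    s=bot.sense(); print(s["clock"],s["ee_pos"],s["force"]); c=camera("scene")
crop(c,220,180,340,270,"s7.png",6)
E
```

```text
12.25 [573.3  38.9  80.1] [-3.9 -0.9  7.4]
12.3 [573.3  39.   80.2] [-3.8 -0.1  7.4]
12.35 [573.3  38.9  80.2] [-3.2 -1.3  8.5]
12.4 [573.3  38.9  80.1] [-4.4 -0.2  7.3]
```

View pics/w7.png

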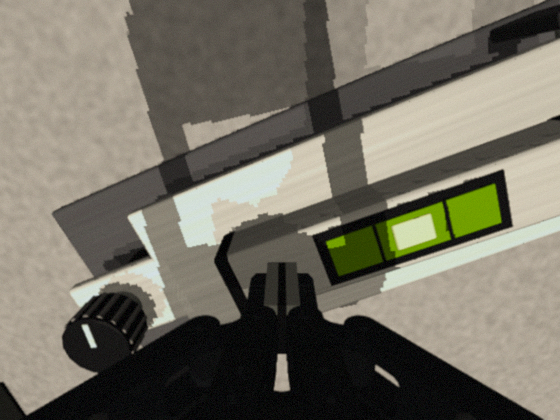

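View pics/s7.png

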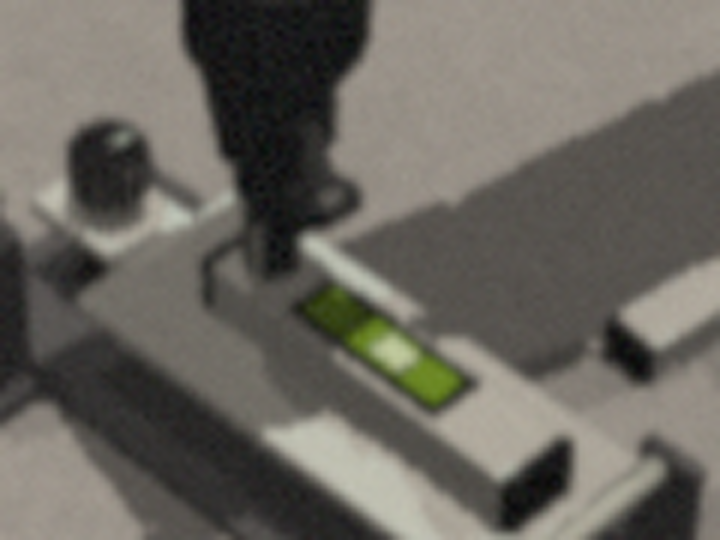

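Emit:
{"api": "jog_arm", "payload": {"travel": [[0, 0, 0.1], [0, 0, 0.1], [0, 0, 0.1], [0, 0, 0.1], [0, 0, 0.1], [0, 0, 0.1], [0, 0, 0.1], [0, 0, 0.1], [0, 0, 0.1], [0, 0, 0.1]], "twist": [0, 0, 0, 0, 0, 0, 0, 0, 0, 0]}}

```text
clock: 13.45
ee_pos: [573.3, 39.0, 80.1]
tool_rot: [0.007, 0.115, 0.993, 0.002]
force: [-5.3, -0.0, 9.0]
opening: -0.0
```

Emit:
{"api": "jog_arm", "payload": {"travel": [[0, 0, 0.1], [0, 0, 0.1], [0, 0, 0.1], [0, 0, 0.1], [0, 0, 0.1], [0, 0, 0.1], [0, 0, 0.1], [0, 0, 0.1], [0, 0, 0.1]], "twist": [0, 0, 0, 0, 0, 0, 0, 0, 0]}}

```text
clock: 14.35
ee_pos: [573.2, 38.9, 80.1]
tool_rot: [0.006, 0.115, 0.993, 0.001]
force: [-5.5, -0.7, 8.7]
opening: -0.4
```

```bash
python3 - <<'E'
from h import *
np.set_printoptions(precision=1,suppress=True)
c=camera("wrist"); cv2.imwrite("pics/w8.png",c["image"][:,:,::-1])
crop(c,300,160,520,300,"w8c.png",3)
for i in range(2): 
    s=bot.sense(); print(s["clock"],s["ee_pos"],s["force"]); c=camera("wrist")
E
```

```text
14.4 [573.3  38.9  80.1] [-4.2  0.4  9.3]
14.45 [573.2  38.9  80.1] [-4.3 -0.4  8.8]
```

View pics/w8c.png

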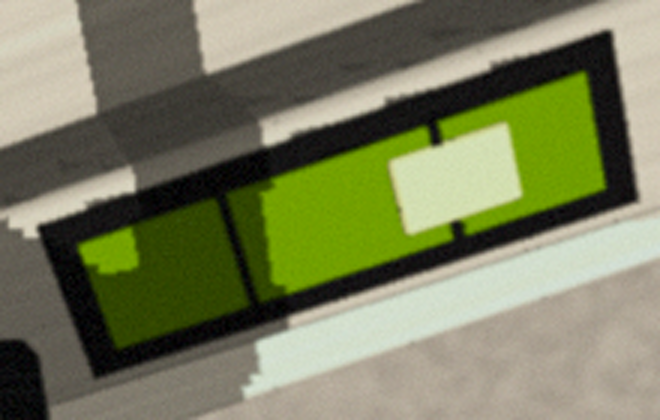

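Emit:
{"api": "jog_arm", "payload": {"travel": [[0, 0, -2], [0, 0, -4], [-1.26, -3.1, 0], [-1.26, -3.1, 0], [-1.26, -3.1, 0], [0, 0, 0], [0, 0, 0]], "twist": [0, 0, 0, 0, 0, 0, 0], "gripper": 0}}

```text
clock: 15.2
ee_pos: [588.3, -62.1, 141.2]
tool_rot: [0.005, 0.114, 0.993, 0.002]
force: [-1.1, 0.9, -0.3]
opening: 85.4
```

```bash
python3 - <<'E'
from h import *
np.set_printoptions(precision=2,suppress=True)
print(tool()[0:2],tool()[2]["qpos"],delta([588,-61.5,72]))
c=camera("wrist"); cv2.imwrite("pics/w9.png",c["image"][:,:,::-1])
P=cloud(c); m=P[180:330,220:340].reshape(-1,3); k=m[(m[:,2]>102)&(m[:,2]<116)]; print(len(k),k.mean(0),cv2.minEnclosingCircle(k[:,:2].astype(np.float32)))
E
```

```text
(array([[-0.97,  0.23,  0.01],
       [ 0.23,  0.97,  0.  ],
       [-0.01,  0.  , -1.  ]]), array([588.34, -62.07, 141.17])) [-0.24  0.2   1.71  0.01  1.22 -1.59] [0.12 0.01 6.92]
2738 [586.86 -58.89 105.84] ((615.0299072265625, -54.76910400390625), 45.834354400634766)
```

View pics/w9.png

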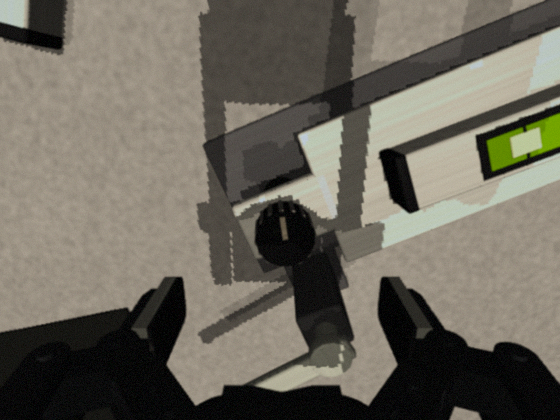

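Emit:
{"api": "jog_arm", "payload": {"travel": [[0.1, 0, 3], [0, 0, 2.5], [0, 0, 0.8], [0, 0, 0], [0, 0, 0]], "twist": [0, 0, 0, 0, 0]}}

```text
clock: 15.75
ee_pos: [588.4, -57.1, 77.3]
tool_rot: [0.006, 0.111, 0.994, 0.002]
force: [-0.2, -0.3, -0.6]
opening: 85.3
```

Emit:
{"api": "jog_arm", "payload": {"travel": [[0.1, -0.4, 0.4], [0, 0, 0]], "twist": [0, 0]}}

```text
clock: 15.95
ee_pos: [587.7, -60.6, 75.0]
tool_rot: [0.007, 0.111, 0.994, 0.002]
force: [0.3, 0.8, 0.2]
opening: 85.7
```

```bash
python3 - <<'E'
from h import *
np.set_printoptions(precision=2,suppress=True)
print(tool()[1])
c=camera("wrist"); cv2.imwrite("pics/w10.png",c["image"][:,:,::-1])
E
```

```text
[587.65 -60.64  75.  ]
```

View pics/w10.png

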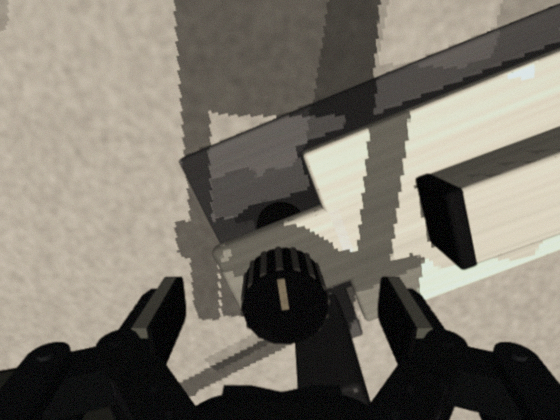

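Emit:
{"api": "jog_arm", "payload": {"travel": [[0, -0.05, 0.4], [0, 0, 0.1], [0, 0, 0], [0, 0, 0], [0, 0, 0], [0, 0, 0], [0, 0, 0]], "twist": [0, 0, 0, 0, 0, 0, 0], "gripper": 255, "newtons": 40}}

```text
clock: 16.7
ee_pos: [589.5, -60.5, 71.1]
tool_rot: [0.009, 0.111, 0.994, 0.002]
force: [0.9, 0.9, -2.2]
opening: 35.0
```

Emit:
{"api": "jog_arm", "payload": {"travel": [[0, 0, 0], [0, 0, 0], [0, 0, 0], [0, 0, 0]], "twist": [0.14, 0.14, 0.14, 0]}}

```text
clock: 17.1
ee_pos: [589.2, -61.2, 70.9]
tool_rot: [0.008, 0.322, 0.947, 0.004]
force: [2.1, 1.5, -1.5]
opening: 34.6
```

```bash
python3 - <<'E'
from h import *
np.set_printoptions(precision=3,suppress=True)
R,p,s=tool(); print(p,np.arctan2(R[1,1],R[0,1]),s["qpos"],s["force"],s["moment"])
c=camera("wrist"); cv2.imwrite("pics/w11.png",c["image"][:,:,::-1])
E
```

```text
[589.213 -61.173  70.92 ] 0.914772251303325 [-0.24   0.286  1.754  0.007  1.085 -1.158] [ 2.077  1.483 -1.512] [-0.234  0.004 -0.118]
```

View pics/w11.png

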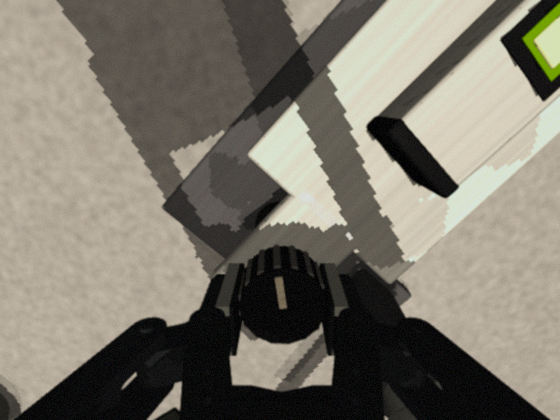

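Emit:
{"api": "jog_arm", "payload": {"travel": [[0, 0, 0], [0, 0, 0], [0, 0, 0], [0, 0, 0], [0, 0, 0], [0, 0, 0], [0, 0, 0], [0, 0, 0], [0, 0, 0], [0, 0, 0]], "twist": [0.145, 0.145, 0.145, 0.145, 0.145, 0.145, 0.145, 0.145, 0.145, 0]}}

```text
clock: 18.15
ee_pos: [587.5, -61.7, 70.6]
tool_rot: [0.004, 0.832, 0.554, 0.006]
force: [-0.3, 1.1, -1.2]
opening: 34.8
```

```bash
python3 - <<'E'
from h import *
np.set_printoptions(precision=3,suppress=True)
R,p,s=tool(); print(p,np.arctan2(R[1,1],R[0,1]),R,s["qpos"],s["force"],s["moment"])
c=camera("wrist"); cv2.imwrite("pics/w12.png",c["image"][:,:,::-1])
E
```

```text
[587.486 -61.667  70.579] -0.39548089517217216 [[ 0.385  0.923  0.015]
 [ 0.923 -0.385  0.001]
 [ 0.007  0.013 -1.   ]] [-0.241  0.285  1.755  0.005  1.087  0.152] [-0.32   1.061 -1.213] [-0.129 -0.237 -0.072]
```

View pics/w12.png

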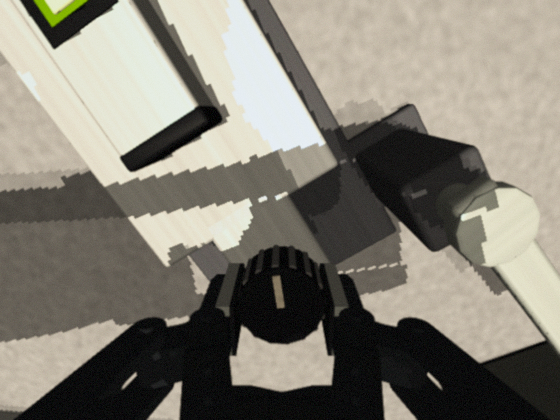

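Emit:
{"api": "jog_arm", "payload": {"travel": [[0, 0, 0], [0, 0, 0], [0, 0, 0], [0, 0, -1], [0, 0, -3], [0, 0, -3], [0, 0, 0]], "twist": [0, 0, 0, 0, 0, 0, 0], "gripper": 90}}

```text
clock: 18.9
ee_pos: [586.0, -62.1, 144.5]
tool_rot: [0.003, 0.827, 0.562, 0.006]
force: [1.3, 0.1, 1.5]
opening: 54.7
```

Emit:
{"api": "jog_arm", "payload": {"travel": [[3, -1.8, 0], [3, -1.8, 0], [2.5, -1.7, 0], [0, 0, 0], [0, 0, 0], [0, 0, 0]], "twist": [0, 0, 0, 0, 0, 0], "gripper": 255}}

```text
clock: 19.5
ee_pos: [569.0, 37.7, 147.8]
tool_rot: [0.005, 0.827, 0.563, 0.008]
force: [-0.1, -1.0, -0.3]
opening: 0.0
```

```bash
python3 - <<'E'
from h import *
np.set_printoptions(precision=2,suppress=True)
R,p,s=tool(); print(p,s["opening"],delta([571,38.5,95]))
c=camera("wrist"); cv2.imwrite("pics/w13.png",c["image"][:,:,::-1])
E
```

```text
[569.01  37.68 147.77] 0.010882072579886735 [0.11 0.06 5.28]
```

View pics/w13.png

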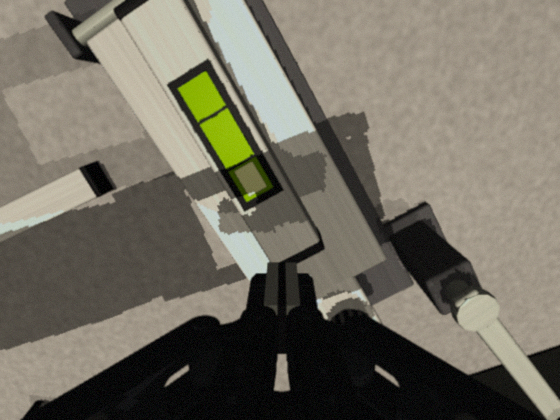

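Vial (≈225,130) is clear of the fingers at (282,270). Descend to press.

Emit:
{"api": "jog_arm", "payload": {"travel": [[0.1, 0.1, 3], [0, 0, 1.5], [0, 0, 0.5], [0, 0, 0], [0, 0, 0]], "twist": [0, 0, 0, 0, 0]}}

```text
clock: 20.05
ee_pos: [573.1, 34.1, 97.4]
tool_rot: [0.006, 0.828, 0.561, 0.008]
force: [0.3, -0.6, 0.5]
opening: 0.3
```

```bash
python3 - <<'E'
from h import *
np.set_printoptions(precision=2,suppress=True)
R,p,s=tool(); print(p,s["force"],delta([571,38.5,90]))
E
```

```text
[573.06  34.07  97.41] [ 0.34 -0.57  0.52] [ 0.33 -0.37  0.74]
```

Emit:
{"api": "jog_arm", "payload": {"travel": [[0.3, -0.3, 0.4], [0, 0, 0.4], [0, 0, 0.2], [0, 0, 0.15]], "twist": [0, 0, 0, 0]}}

```text
clock: 20.45
ee_pos: [573.3, 38.0, 87.8]
tool_rot: [0.007, 0.828, 0.561, 0.01]
force: [0.1, -0.5, 1.2]
opening: 0.1
```

Emit:
{"api": "jog_arm", "payload": {"travel": [[0.1, -0.1, 0.2], [0, 0, 0.2], [0, 0, 0.15], [0, 0, 0.12]], "twist": [0, 0, 0, 0]}}

```text
clock: 20.85
ee_pos: [573.5, 39.1, 82.6]
tool_rot: [0.008, 0.828, 0.561, 0.01]
force: [-6.7, -0.7, 14.3]
opening: -0.2
```

Emit:
{"api": "jog_arm", "payload": {"travel": [[0, 0, 0.1], [0, 0, 0.1], [0, 0, 0.1], [0, 0, 0.1], [0, 0, 0.1], [0, 0, 0.1], [0, 0, 0.1], [0, 0, 0.1], [0, 0, 0.1], [0, 0, 0.1]], "twist": [0, 0, 0, 0, 0, 0, 0, 0, 0, 0]}}

```text
clock: 21.85
ee_pos: [573.4, 39.1, 82.8]
tool_rot: [0.008, 0.828, 0.561, 0.009]
force: [-4.3, 0.0, 8.4]
opening: 0.3
```

Emit:
{"api": "jog_arm", "payload": {"travel": [[0, 0, 0.1], [0, 0, 0.1], [0, 0, 0.1], [0, 0, 0.1], [0, 0, 0.1], [0, 0, 0.1], [0, 0, 0.1], [0, 0, 0.1], [0, 0, 0.1], [0, 0, 0.1]], "twist": [0, 0, 0, 0, 0, 0, 0, 0, 0, 0]}}

```text
clock: 22.85
ee_pos: [573.4, 39.1, 82.8]
tool_rot: [0.007, 0.827, 0.562, 0.008]
force: [-4.1, -0.9, 8.4]
opening: -0.3
```

```bash
python3 - <<'E'
from h import *
np.set_printoptions(precision=1,suppress=True)
c=camera("wrist"); cv2.imwrite("pics/w14.png",c["image"][:,:,::-1])
crop(c,100,0,360,200,"w14c.png",3)
for i in range(4): 
    s=bot.sense(); print(s["clock"],s["ee_pos"],s["force"]); c=camera("wrist")
c=camera("scene"); crop(c,180,150,340,280,"s14.png",4)
E
```

```text
22.9 [573.5  39.1  82.8] [-3.9 -0.4  8.2]
22.95 [573.4  39.1  82.8] [-4.4 -1.4  8.8]
23.0 [573.5  39.1  82.8] [-4.3 -0.3  8.4]
23.05 [573.5  39.1  82.8] [-4.7 -0.   8.5]
```

View pics/w14c.png

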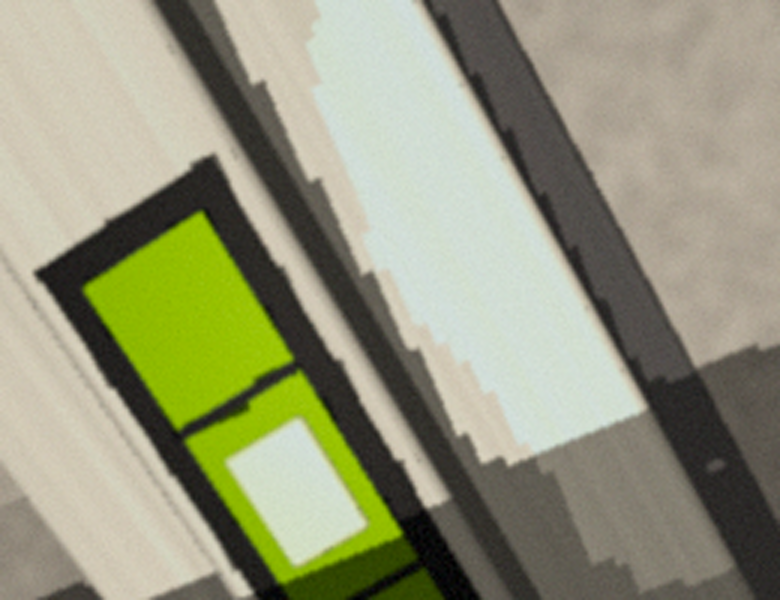

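View pics/s14.png

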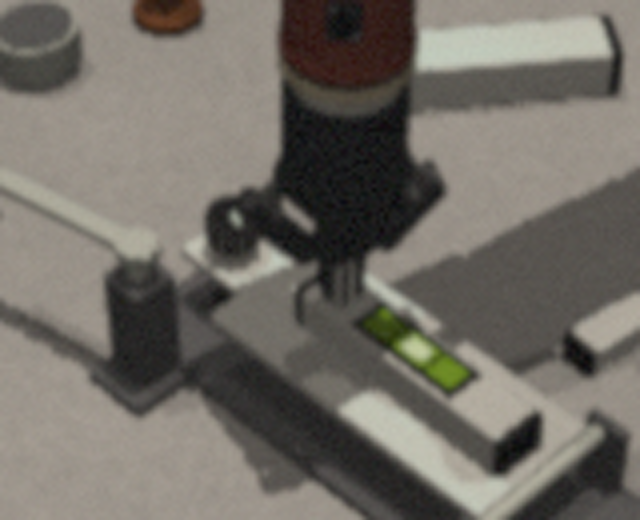

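```bash
python3 - <<'E'
from h import *
np.set_printoptions(precision=2,suppress=True)
c=camera("wrist"); crop(c,100,40,340,300,"w15.png",3)
im=cv2.imread("pics/w14.png")
# measure along vial axis in world plane z=92
pts={"line2":(100+240/3,400/3),"bub":(100+297/3,493/3)}
for k,v in pts.items(): print(k,px2w(c,*v,Z=92))
E
```

```text
line2 [561.23 117.94  92.  ]
bub [562.81 103.68  92.  ]
```

View pics/w15.png

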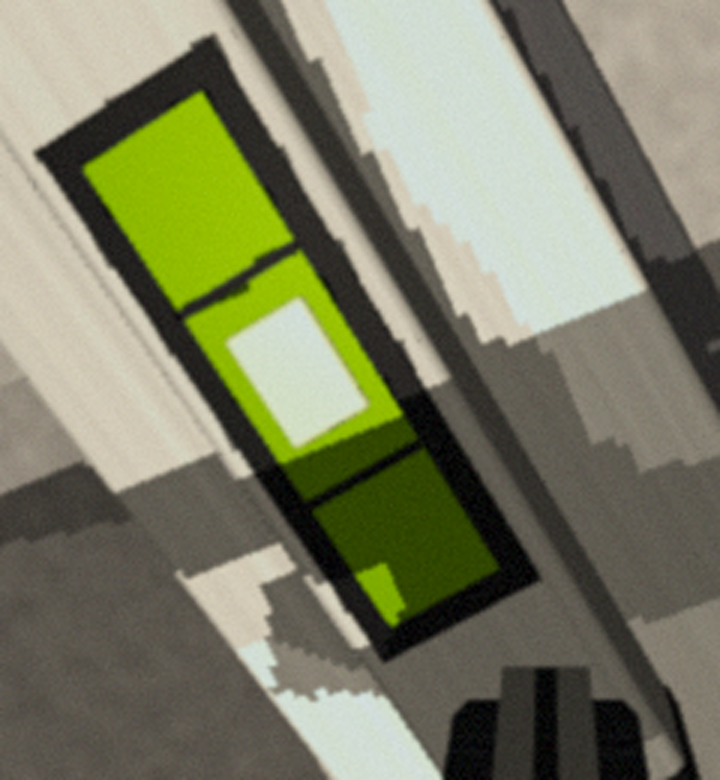

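```bash
python3 - <<'E'
from h import *
s=bot.sense(); print(s["clock"],s["ee_pos"],s["force"])
print(workorder.sign_off())
E
```

```text
23.2 [573.46822366  39.12066794  82.84038358] [-5.28479878 -0.97693913  8.74676223]
the job is handed in; nothing more can be done
None
```

The job is handed in at 23.2 s. The keeper is fully open, the shelf is level, and the closed fingers are pressing on the foot-side end of the level.

- **Keeper:** I gripped the pin and swung the lever round until it would go no further. I released it there, and later pictures show it still open and clear of the knob.
- **Levelling:** On the first press the bubble settled about 16 mm towards the hinge, meaning the foot end was too low. I turned the knob about 1.74 rad clockwise and pressed again.
- **Last checks:** About 2 s after the shelf was seated, the bubble was between the lines, about 0.5 mm off centre. The fingers were pressing steadily with 8 to 9 N, with a sideways force of about 5 N. The level still lay lengthwise on the shelf.

Some things did not go cleanly or disagreed:

- **Height offset:** My first grasp at the pin closed on nothing. The cameras showed the fingertips about 25 mm higher than the reported tool position and `bot.tip_reach` imply. I worked to the cameras from then on.
- **Hard press:** The first press briefly reached about 30 N before I eased it off.
- **Bystanders:** I never moved near the pitcher, tamper, portafilter or cup, but I did not measure their positions again at the end.

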